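Aim the line laser and clamp its leg at the mark

ROBOT

A 6-joint arm with a two-finger parallel gripper is mounted at the origin on the work surface. World frame = base frame: x ahead of the robot, y to its left, z up, the work surface at z = 0. Lengths are in m, angles in rad, forces in N, time in s.
With the tool pointing down it reaches from about 0.275 to 0.825 m from the base axis. Payload 4.9 kg.
Tool frame: the origin (TCP) lies midway between the tips of the shut fingers; the grasp point (between the pads) lies 19 mm behind it; z points along the fingers, y is the line along which they close (so a half turn about z gives the same grasp; the last joint's range is limited). The gripper opens to 85 mm and grips with 20 to 120 N. Pads are 22 mm wide; open, the fingers measure 114 mm over their backs; the gripper's body (76 mm by 85 mm) begins 54 mm behind the grasp point. The pads swing forward as they close: fully open they stand 13 mm farther back than shut.
Start: joints at [-1.421, 0.326, -0.193, 1.052, 0, 1.437], TCP at [0.154, -0.528, 0.231] pointing down, gripper open.
Joint ranges: [-2.65, 2.65], [-0.97, 1.79], [-1.3, 1.35], [-1.93, 2.1], [-1.47, 1.37], [-3.14, 3.14]. Speed limits (rad/s): [2.57, 2.57, 3.14, 3.14, 3.14, 3.14].

INTERFACE

Orientations are given as [roll, pitch, yaw] about the fixed x, y, z axes, in that order (R = Rz(yaw) Ry(pitch) Rx(roll)).
In Python, from cell import * gives the robot as it stands.
- The arm moves only by the shell command python3 -m creep 'ROWS' [FORCE]. ROWS is JSON, a list of rows, each an object with "rot": the turn, a rotation vector about the tool's x, y, z in rad, a list of three; "dp": the shift along the tool's x, y, z in m, a list of three; "jaw": the opening, from 0 (shut) to 1 (fully open). In form: [{"rot": [ax, ay, az], "dp": [x, y, z], "jaw": jaw}, ...]. A call has 1 to 20 rows; each row is the pose to reach, as a shift and turn from the pose commanded when the call began, along the tool's axes at that moment; what a row does not reach only later rows make up. A row lasts 1/10 s, in which the tool goes at most 50 mm and 8.59 degrees, less where a joint would pass 70% of its speed; a pose out of reach is approached as far as the arm can. A call with a gripper value outside its range is refused whole. The fingers move at their own pace and stop on an object; FORCE is the grip in N (left out, the last holds). Time passes only in rows, so rows that repeat a pose let the fingers close. It gives the time, the measured TCP pose, the force, the opening and the grip force at its end, in the units of the state.
- get_obs(): the state, without advancing time (a new reading comes with each control period).
- snapshot(name): name is "scene" or "top" or "wrist"; returns (picture, depth): 420x560x3 uint8, blue, green, red; 420x560 float32, m along the optical axis (not along the pixel's ray), 0 where there is no reading.
- camera_info(name): a dict with "fx", "fy", "cx", "cy" (pixels), "dist" ([k1, k2, p1, p2, k3] as OpenCV has them; the pictures are not rectified), "position" and "rotation" of the camera in the world. Camera axes: x right, y down, z forward; pixel columns grow to the right and rows downward; lengths in m; the calibration is good to about 2 mm. A picture is of the moment at which its call begins: read the wrist's pose just before it. camera_info takes no time and is no camera call; for the wrist camera it gives the pose at the moment of the call.
- job_done(): hands the job in; it is judged then, once.
The state is a dict: "clock": time; "joints": joint angles; "joint_velocities": joint speeds; "joint_torque": joint torques, N m; "position": TCP position; "orientation": TCP orientation; "force": force on the tool from outside, world axes, zero at the start; "ft_torque": the same for the moment, N m; "finger_gap": finger opening in m; "gripper_force": force on a finger pad.
Only numpy, scipy, OpenCV 4.12 (cv2) and the standard library are available. Lean on these libraries where they do the work, as an engineer would, in place of code of your own. Each camera call takes 0.05 s, during which the arm holds its last target. There are 200 camera calls.

TASK

Set up the line laser on the painters' table: first turn the black fine-aim knob until the red pointer on the laser head stands at its orange mark. Then draw the spring-loaded sliding leg out by its blue grip post until its white index is at the orange length mark, and only then, holding it there, squeeze the red cam lever fully shut against the post. Finish still holding leg and lever squeezed at the mark (I will put in the safety pin), and leave the things standing around where they are.

Things in the scene. Friction and masses are not known exactly. Their poses are not given: they have to be found in the camera images.
- laser_stand: Line-laser stand, fixed grey base plate 300 (x) x 320 (y) x 12 mm. Origin: centre of its underside, on the table; z up. In its frame (mm): an open channel with the sliding leg runs along y at x = -100, on the robot side; the yellow laser head pans about a vertical axis at x = 30, y = 30 (top at z = 88); the fine-aim knob's axis is at x = -5, y = -115.
- aim_knob (a joint): Black fine-aim bar knob, vertical axis. Rad, 0 at the start, grows clockwise seen from above, limit 3.3. Bar 42 mm long, 14 thick, z = 52 to 82 mm above the table, on a 70 mm square gearbox (top z = 38); it lies along the stand's x at 0 and turns with the knob. The laser head turns 0.3 rad the same way per rad of knob. Friction 0.04 N m, stays where left.
- aim_knob_grip (a point): Point on the knob's axis in the middle of its bar, at z = 75 in the stand frame, where to pinch it. Its frame turns with the knob: x along the bar, z up.
- laser_head (a joint): Pan angle of the laser head and its pointer in rad: 0 at the start, grows clockwise seen from above; always 0.3 x aim_knob. The red pointer is a 6 mm wide bar sticking out of the head's foot, its tip 100 mm from the pan axis; at 0 it points 0.45 rad to the left (anticlockwise from above) of the stand's x axis.
- pointer_tip (a point): Tip of the red pointer (z = 28 in the stand frame).
- aim_mark (a joint): Setting of the orange aim mark, in the same angle as laser_head (aligned when laser_head equals aim_mark). Between 0.3 and 0.75; it is set beforehand and stiff, leave it.
- aim_mark_line (a point): Middle of the inner edge of the orange aim mark, an orange block 10 mm wide with a black centre line, 100 mm from the pan axis; the pointer tip comes to lie exactly at this point (z = 28) when aligned.
- sliding_leg: Steel leg with black foot, slides in the channel along its +y (outwards; axes as the stand's), travel 130 mm. Origin: under its blue carriage, at x = -100, y = -70 + travel, z = 18 mm in the stand frame. A spring pulls it back (-y) with 4.5 N (in) to 6.5 N (out): it starts fully in and runs back whenever not held, even with the lever shut. It carries the blue post and the red lever.
- grip_post (a point): Middle of the outer (-y) face of the blue grip post, at y = -20, z = 70 mm in the leg frame. Post: plate 30 (x) x 10 (y) mm, top at z = 95. Push here towards +y to draw the leg out; one finger goes here, from above, the other outside the red lever, fingers closing along the leg's y. Both fingers move: as they close, the hand must back off (-y) by half the closing to keep the leg still.
- cam_lever (a joint): Red cam lever on the leg, on the +y side of the post: plate 26 x 8 mm, 64 mm long from its hinge (parallel to x, at y = 12, z = 31 mm in the leg frame). Rad: 0 = shut (upright, parallel to the post, at a stop), 0.5 = open (leaning to +y); starts at 0.4 to 0.5. Friction 0.10 N m, stays where left. Over the outsides post and lever measure 66 mm open, 36 mm shut.
- lever_tip (a point): Outer face of the cam lever near its tip, 60 mm above its hinge when shut (y = 16, z = 91 mm in the leg frame when shut). Squeeze it towards the post; keep fingertips above z = 40 mm in the leg frame.
- leg_index (a point): End of the white index bar (6 mm wide) that sticks out of the leg's carriage on the far side of the channel; it sits at x = 32, y = 0, z = 27 mm in the leg frame.
- length_mark (a joint): Setting of the orange length mark: the leg travel in m at which index and mark line up, between 0.05 and 0.11. Set beforehand and stiff, leave it.
- length_mark_line (a point): The orange length mark: orange block 10 mm wide with a black centre line on the far side of the channel, top at z = 41 mm in the stand frame. This point is where the end of the white index comes to lie when the leg is at its mark (z = 45 in the stand frame); axes parallel to the stand's.
- tape_roll: Bystander: tan roll of masking tape, 84 mm across, 24 mm high, lying on the stand's plate near its far right corner. Origin: centre of underside.
- paint_cup: Bystander: white paint cup, 56 mm across, 50 mm high, on the stand's plate on its left side. Origin: centre of underside.
- blue_can_a: Bystander: blue paint can, 100 mm across, 120 mm high, on the table beside the stand. Origin: centre of underside.
- blue_can_b: Bystander: blue paint can with a blue lid, 100 mm across, 120 mm high, on the table beside the stand. Origin: centre of underside.
- red_can: Bystander: black paint can with a red lid, 100 mm across, 120 mm high, on the table beside the stand. Origin: centre of underside.
- brush: Bystander: wooden paint brush, 220 mm long, lying on the table to the right. Origin: centre of underside.

How it is judged:
On the way, in this order (a step that is already met when the one before it is completed fails the run):
1. the pointer stands at the aim mark (tip within 6 mm of the mark's line) (horizontal distance between pointer_tip and aim_mark_line below 0.006 m), for 0.3 s.
2. the leg is drawn out to its mark (within 6 mm) with the lever still open (more than 0.25 rad), pointer still at its mark (y of leg_index in the frame of length_mark_line between -0.006 and 0.006 m and value of joint cam_lever above 0.25 rad and horizontal distance between pointer_tip and aim_mark_line below 0.006 m), for 0.2 s.
3. the lever is shut (below 0.08 rad) with the leg at its mark (within 6 mm) and the fingers on it (y of leg_index in the frame of length_mark_line between -0.006 and 0.006 m and value of joint cam_lever below 0.08 rad and horizontal distance between pointer_tip and aim_mark_line below 0.006 m and contact force between the fingers and sliding_leg above 2 N), for 0.3 s.
At the end, for the whole second after the job is handed in: Pointer tip within 6 mm of the aim mark's line; leg index within 6 mm of the length mark along the leg and at rest; cam lever shut to below 0.08 rad; the fingers still hold the leg and lever (more than 2 N) through the last second, against the leg's return spring (all of step 3 and linear speed of sliding_leg below 0.01 m/s); the arm keeps its last pose, push and grip.
It fails at once if one of the things standing around (tape roll, cup, cans, brush) is shifted by more than 30 mm (distance of any of tape_roll, paint_cup, blue_can_a, blue_can_b, red_can, brush from where it was at the start of the episode above 0.03 m).
It fails at once if the cam lever is shut while the leg is away from its mark (more than 9 mm off) (value of joint cam_lever below 0.1 rad and not (y of leg_index in the frame of length_mark_line between -0.009 and 0.009 m)).
It also fails if it takes over 64 s, if anything falls off the work surface, if the arm or the gripper's body presses on something with over 40 N, if the wrist force passes 120 N, or if a joint passes its speed limit or range.

## Working session

There is one attempt and no reset: what is moved stays moved. The work goes in short steps, Python scripts to look and compute and a shell command to move; the robot and the scene stay as the last step left them, time stands still between calls to the robot, and variables do not carry over. Pictures are saved under pics/ and viewed, at most 10 in all, crops included, and the job is handed in when it is done.

```bash
mkdir -p pics; ls
python3 - <<'E'
from cell import *
import cv2,numpy as np
o=get_obs();print(o['position'],o['orientation'],o['finger_gap'],o['clock'])
for n in("top","scene"):
    im,d=snapshot(n);cv2.imwrite(f'pics/{n}0.png',im);np.savez(f'{n}0.npz',im=im,d=d)
    c=camera_info(n);print(n,{k:np.round(v,4).tolist() for k,v in c.items() if not isinstance(v,str)})
E
```

```text
pics
[ 0.1539115  -0.52743105  0.23051346] [-3.13990966e+00 -2.14778997e-04  2.83761811e-01] 0.08566815395936461 0.0
top {'fx': 442.6031, 'fy': 442.6031, 'cx': 284.5191, 'cy': 212.4761, 'dist': [-0.022, 0.0, 0.0, 0.0, 0.0], 'position': [0.4917, 0.0118, 1.2678], 'rotation': [-3.054, -0.0055, -1.5997]}
scene {'fx': 492.6877, 'fy': 492.6877, 'cx': 288.55, 'cy': 198.6075, 'dist': [-0.0018, 0.0, 0.0, 0.0, 0.0], 'position': [1.138, 0.7844, 0.9592], 'rotation': [-2.3017, 0.0025, 2.5473]}
```

View pics/top0.png

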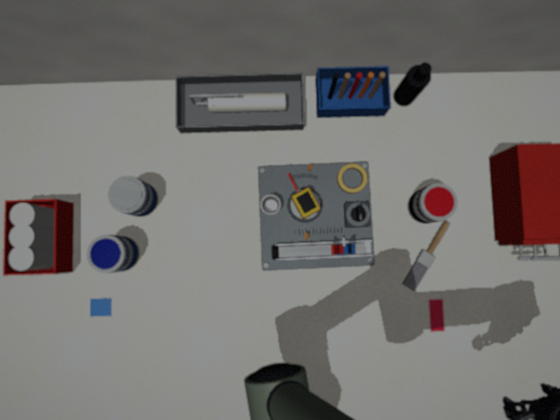

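View pics/scene0.png

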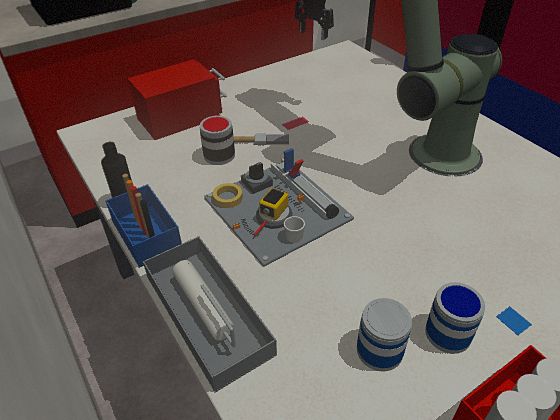

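The top view shows the plate at corners ~(258,165),(367,162),(374,266),(263,270). The knob is at (357,213), the pointer tip at (291,175), the aim mark at (310,167), the length mark at (307,236) and the post/lever at (343,247). The scene view agrees. Next I locate the stand and the marks.

```bash
cat > h.py <<'E'
import cv2,numpy as np
from cell import *
from scipy.spatial.transform import Rotation as R
def rotm(c):
    r=np.array(c['rotation']); return r if r.shape==(3,3) else R.from_euler('xyz',r).as_matrix()
def cast(c,px,z):
    px=np.array(px,float).reshape(-1,1,2)
    K=np.array([[c['fx'],0,c['cx']],[0,c['fy'],c['cy']],[0,0,1]])
    n=cv2.undistortPoints(px,K,np.array(c['dist'],float)).reshape(-1,2)
    d=np.c_[n,np.ones(len(n))]@rotm(c).T; p=np.array(c['position'])
    return p+d*((z-p[2])/d[:,2])[:,None]
def blobs(im,lo,hi,amin=4,roi=None):
    m=cv2.inRange(cv2.cvtColor(im,cv2.COLOR_BGR2HSV),lo,hi)
    if roi:
        k=np.zeros_like(m);x0,y0,x1,y1=roi;k[y0:y1,x0:x1]=1;m=m*k
    n,l,s,c=cv2.connectedComponentsWithStats(m)
    return [(c[i],s[i][4],l==i) for i in range(1,n) if s[i][4]>=amin]
def tostand(p,o,yaw):
    q=np.array(p)[:,:2]-o; c,s=np.cos(yaw),np.sin(yaw); return q@np.array([[c,-s],[s,c]])
E
cat > a.py <<'E'
from h import *
im=np.load('top0.npz')['im'];c=camera_info('top');roi=(250,155,380,275)
hsv=cv2.cvtColor(im,cv2.COLOR_BGR2HSV)
b=im.astype(int);m=((b.max(2)<150)).astype(np.uint8);k=np.zeros_like(m);k[155:275,250:380]=1
m=cv2.morphologyEx(m*k,cv2.MORPH_CLOSE,np.ones((9,9)));m=cv2.morphologyEx(m,cv2.MORPH_OPEN,np.ones((15,15)))
ct=max(cv2.findContours(m,0,2)[0],key=cv2.contourArea)
pts=cast(c,ct.reshape(-1,2),.012)[:,:2]*1000
r=cv2.minAreaRect(pts.astype(np.float32));print('rect mm',r)
cor=cast(c,[(258,165),(367,162),(374,266),(263,270)],.012);print('hand corners',np.round(cor,3).tolist(),cor.mean(0))
for nm,lo,hi in(('orange',(8,150,100),(18,255,255)),('red',(0,150,80),(6,255,255)),('yellow',(22,120,100),(32,255,255)),('blue',(100,120,60),(125,255,255))):
    for q,a,_ in blobs(im,lo,hi,4,roi): print(nm,np.round(q,1),a,np.round(cast(c,[q],.03)[0],4))
cv2.imwrite('pics/topc.png',cv2.resize(im[155:275,250:380],None,fx=5,fy=5,interpolation=cv2.INTER_CUBIC))
E
python3 a.py
```

```text
rect mm ((595.234130859375, -85.09356689453125), (372.3880920410156, 340.8994445800781), 88.43623352050781)
hand corners [[0.741, 0.074, 0.012], [0.741, -0.24, 0.012], [0.443, -0.247, 0.012], [0.441, 0.067, 0.012]] [ 0.59136362 -0.08641027  0.012     ]
orange [309.8 166.8] 13 [ 0.7281 -0.0736  0.03  ]
orange [306.5 236. ] 10 [ 0.5324 -0.0576  0.03  ]
red [292.3 181. ] 27 [ 0.6887 -0.0227  0.03  ]
red [333. 249.] 25 [ 0.494  -0.1304  0.03  ]
red [340.  248.7] 19 [ 0.4943 -0.1499  0.03  ]
yellow [351.4 177.9] 268 [ 0.6929 -0.1902  0.03  ]
yellow [305.2 202.8] 240 [ 0.6258 -0.0571  0.03  ]
blue [352.3 248.4] 34 [ 0.4942 -0.1843  0.03  ]
blue [346.  249.2] 40 [ 0.4923 -0.1665  0.03  ]
```

View pics/topc.png

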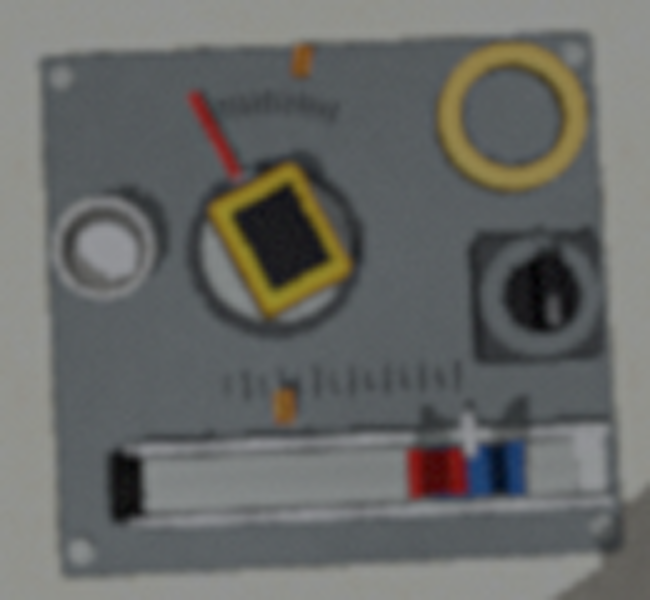

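The enlarged view gives pan axis ≈(305,203), pointer tip (289,174), aim mark (310,167) and length mark (306,236). The stand is at about (0.591,-0.086) with yaw ≈0.015, so the knob is near (0.588,-0.201) and needs about 2.1 rad. I'll go above the knob with the yaw turned by half a turn, so joint 6 has room to turn it.

```bash
python3 -m creep '[{"rot":[0,0,-2.87],"dp":[0.508,-0.191,-0.02],"jaw":1},{"rot":[0,0,-2.87],"dp":[0.508,-0.191,-0.02],"jaw":1},{"rot":[0,0,-2.87],"dp":[0.508,-0.191,-0.02],"jaw":1},{"rot":[0,0,-2.87],"dp":[0.508,-0.191,-0.02],"jaw":1},{"rot":[0,0,-2.87],"dp":[0.508,-0.191,-0.02],"jaw":1},{"rot":[0,0,-2.87],"dp":[0.508,-0.191,-0.02],"jaw":1},{"rot":[0,0,-2.87],"dp":[0.508,-0.191,-0.02],"jaw":1},{"rot":[0,0,-2.87],"dp":[0.508,-0.191,-0.02],"jaw":1},{"rot":[0,0,-2.87],"dp":[0.508,-0.191,-0.02],"jaw":1},{"rot":[0,0,-2.87],"dp":[0.508,-0.191,-0.02],"jaw":1},{"rot":[0,0,-2.87],"dp":[0.508,-0.191,-0.02],"jaw":1},{"rot":[0,0,-2.87],"dp":[0.508,-0.191,-0.02],"jaw":1},{"rot":[0,0,-2.87],"dp":[0.508,-0.191,-0.02],"jaw":1},{"rot":[0,0,-2.87],"dp":[0.508,-0.191,-0.02],"jaw":1},{"rot":[0,0,-2.87],"dp":[0.508,-0.191,-0.02],"jaw":1},{"rot":[0,0,-2.87],"dp":[0.508,-0.191,-0.02],"jaw":1},{"rot":[0,0,-2.87],"dp":[0.508,-0.191,-0.02],"jaw":1},{"rot":[0,0,-2.87],"dp":[0.508,-0.191,-0.02],"jaw":1},{"rot":[0,0,-2.87],"dp":[0.508,-0.191,-0.02],"jaw":1},{"rot":[0,0,-2.87],"dp":[0.508,-0.191,-0.02],"jaw":1}]' 20
python3 -m creep '[{"rot":[0,0,0],"dp":[0,0,0],"jaw":1},{"rot":[0,0,0],"dp":[0,0,0],"jaw":1}]'
cat > w.py <<'E'
from h import *
import sys
o=get_obs();c=camera_info('wrist');im,d=snapshot('wrist');np.savez('w.npz',im=im,d=d,**{k:np.array(v) for k,v in c.items()})
print(o['clock'],o['position'],o['orientation'],o['joints'][5],c['position'],c['rotation'],c['fx'])
cv2.imwrite(f'pics/{sys.argv[1]}.png',im)
for nm,lo,hi in(('orange',(8,150,100),(18,255,255)),('red',(0,150,80),(6,255,255)),('yellow',(22,120,100),(32,255,255)),('blue',(100,120,60),(125,255,255))):
    for q,a,_ in blobs(im,lo,hi,30): print(nm,np.round(q,1),a,np.round(cast(c,[q],.03)[0],4))
E
python3 w.py w1
```

```text
clock: 2.1
position: [0.5879, -0.2023, 0.2507]
orientation: [3.141, -0.001, -3.129]
force: [0.5, 0.6, -0.4]
finger_gap: 0.0854
gripper_force: 0.0
clock: 2.3
position: [0.5881, -0.2024, 0.2511]
orientation: [3.141, -0.0, -3.131]
force: [0.2, -0.4, -0.1]
finger_gap: 0.0856
gripper_force: 0.0
2.3 [ 0.58809915 -0.20235013  0.25105438] [ 3.14137636e+00 -4.17294966e-04 -3.13147121e+00] -0.4601299872541086 [ 0.51980564 -0.20318926  0.39432288] [ 2.86790140e+00 -1.92213850e-04  1.58013087e+00] 378.2689568923144
orange [424.6 119.6] 92 [ 0.5339 -0.0556  0.03  ]
orange [431.  119.3] 74 [ 0.5335 -0.0497  0.03  ]
red [356.6  68.8] 2131 [ 0.4897 -0.1224  0.03  ]
red [440.4 280. ] 172 [ 0.6977 -0.0191  0.03  ]
yellow [428.7 219.6] 2205 [ 0.6315 -0.0394  0.03  ]
yellow [275.8 275.8] 2163 [ 0.6948 -0.1921  0.03  ]
blue [311.6  66.2] 746 [ 0.4878 -0.1631  0.03  ]
blue [293.8  72.4] 162 [ 0.4932 -0.179   0.03  ]
blue [335.4  89.7] 30 [ 0.5078 -0.1404  0.03  ]
```

View pics/w1.png

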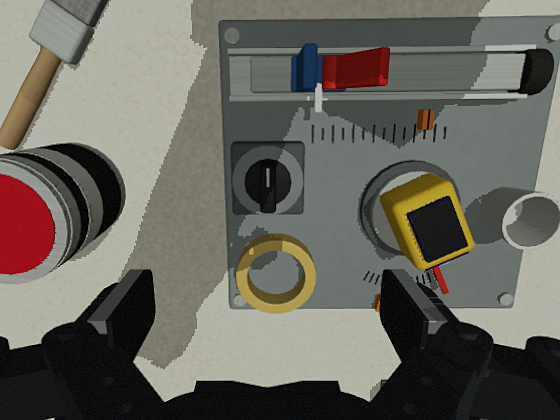

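The wrist view shows the gearbox square at (232,142)-(304,214), the length mark's centre line at (428,119), the left plate corners at (220,19)/(231,308), and the aim mark at (378,302) beside a finger. I'll refine the stand pose from these.

Run:
```python
from h import *
c=np.load('w.npz');c={k:c[k] for k in c.files}
for n,p,z in(('cornL',(220,19),.012),('cornFarR',(231,308),.012),('screwNR',(232,36),.012),('screwFarR',(238,299),.012),('screwFarL',(506,299),.012),('gear',(268,178),.038),('lmark',(427.5,119),.041),('index',(318,111),.045),('aim',(378,300),.028),('tip',(447,292),.028),('post',(310,48),.113)):
    print(n,np.round(cast(c,[p],z)[0],4))
```

```text
cornL [ 0.4467 -0.2467  0.012 ]
cornFarR [ 0.7436 -0.2416  0.012 ]
screwNR [ 0.4608 -0.236   0.012 ]
screwFarR [ 0.7323 -0.2335  0.012 ]
screwFarL [0.7287 0.0654 0.012 ]
gear [ 0.5889 -0.2014  0.038 ]
lmark [ 0.5329 -0.0575  0.041 ]
index [ 0.5264 -0.1574  0.045 ]
aim [ 0.723  -0.0817  0.028 ]
tip [ 0.7126 -0.0093  0.028 ]
post [ 0.4834 -0.1738  0.113 ]
```

```bash
python3 -m creep '[{"rot":[0,0,0],"dp":[-0.001,0.001,0.05],"jaw":0.8},{"rot":[0,0,0],"dp":[-0.001,0.001,0.1],"jaw":0.7},{"rot":[0,0,0],"dp":[-0.001,0.001,0.15],"jaw":0.6},{"rot":[0,0,0],"dp":[-0.001,0.001,0.18],"jaw":0.6},{"rot":[0,0,0],"dp":[-0.001,0.001,0.194],"jaw":0.6},{"rot":[0,0,0],"dp":[-0.001,0.001,0.194],"jaw":0.6},{"rot":[0,0,0],"dp":[-0.001,0.001,0.194],"jaw":0},{"rot":[0,0,0],"dp":[-0.001,0.001,0.194],"jaw":0},{"rot":[0,0,0],"dp":[-0.001,0.001,0.194],"jaw":0},{"rot":[0,0,0],"dp":[-0.001,0.001,0.194],"jaw":0},{"rot":[0,0,0],"dp":[-0.001,0.001,0.194],"jaw":0}]' 30; python3 -c "
from cell import *;o=get_obs();print(o['gripper_force'],o['finger_gap'],o['force'])"
```

```text
clock: 3.45
position: [0.5909, -0.2018, 0.0596]
orientation: [-3.14, 0.004, -3.129]
force: [-0.3, 1.0, 6.3]
finger_gap: 0.0133
gripper_force: 32.3
32.2955596446991 0.013338226998505365 [-0.3444847   1.01301328  6.34391095]
```

```bash
python3 -m creep '[{"rot":[0,0,0.14],"dp":[0,0,0],"jaw":0},{"rot":[0,0,0.28],"dp":[0,0,0],"jaw":0},{"rot":[0,0,0.42],"dp":[0,0,0],"jaw":0},{"rot":[0,0,0.56],"dp":[0,0,0],"jaw":0},{"rot":[0,0,0.7],"dp":[0,0,0],"jaw":0},{"rot":[0,0,0.84],"dp":[0,0,0],"jaw":0},{"rot":[0,0,0.98],"dp":[0,0,0],"jaw":0},{"rot":[0,0,1.12],"dp":[0,0,0],"jaw":0},{"rot":[0,0,1.26],"dp":[0,0,0],"jaw":0},{"rot":[0,0,1.4],"dp":[0,0,0],"jaw":0},{"rot":[0,0,1.54],"dp":[0,0,0],"jaw":0},{"rot":[0,0,1.68],"dp":[0,0,0],"jaw":0},{"rot":[0,0,1.82],"dp":[0,0,0],"jaw":0},{"rot":[0,0,1.96],"dp":[0,0,0],"jaw":0},{"rot":[0,0,2.05],"dp":[0,0,0],"jaw":0},{"rot":[0,0,2.1],"dp":[0,0,0],"jaw":0},{"rot":[0,0,2.1],"dp":[0,0,0],"jaw":0},{"rot":[0,0,2.1],"dp":[0,0,0],"jaw":0}]'
cat > v.py <<'E'
from h import *
import sys
for cam in('scene','top'):
    im,d=snapshot(cam);c=camera_info(cam);np.savez(f'{cam}1.npz',im=im)
    roi=(200,140,360,260) if cam=='scene' else (250,155,380,275)
    for nm,lo,hi in(('orange',(7,130,90),(19,255,255)),('red',(0,150,80),(6,255,255))):
        for q,a,_ in blobs(im,lo,hi,4,roi): print(cam,nm,np.round(q,1),a,np.round(cast(c,[q],.028)[0],4))
    if cam=='scene': cr=im[180:250,205:305]
    else: cr=im[155:225,260:360]
    cv2.imwrite(f'pics/{sys.argv[1]}_{cam}.png',cv2.resize(cr,None,fx=7,fy=7,interpolation=cv2.INTER_CUBIC))
E
python3 v.py k1
```

```text
clock: 5.25
position: [0.5901, -0.2022, 0.0596]
orientation: [3.139, 0.001, 1.053]
force: [-2.1, -0.6, 8.1]
finger_gap: 0.0137
gripper_force: 32.5
scene orange [300.3 197.5] 25 [ 0.528  -0.0627  0.028 ]
scene orange [236.1 225.4] 29 [ 0.7342 -0.0674  0.028 ]
scene red [298.8 161.4] 13 [ 0.4356 -0.2026  0.028 ]
scene red [294.1 172.6] 23 [ 0.4788 -0.1654  0.028 ]
scene red [249.5 218.8] 42 [ 0.6915 -0.0691  0.028 ]
top orange [310.  166.5] 16 [ 0.7292 -0.0742  0.028 ]
top orange [306.3 235.7] 19 [ 0.5332 -0.0571  0.028 ]
top red [308.3 178. ] 24 [ 0.6965 -0.0684  0.028 ]
top red [332.7 249. ] 14 [ 0.4941 -0.1298  0.028 ]
top red [340.5 249. ] 14 [ 0.4934 -0.1516  0.028 ]
```

View pics/k1_scene.png

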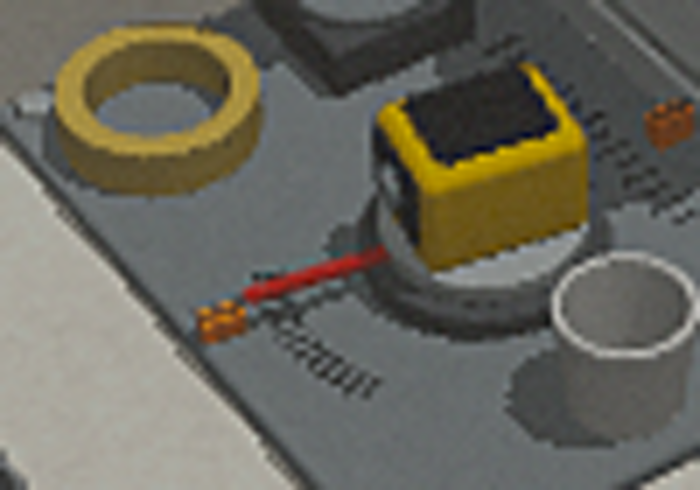

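The scene crop shows the red pointer tip reaching the inner edge of the orange mark at about (247,300) in the crop. The top view has pointer and mark bearings within 0.003 rad. I'll let go, lift, and check with the wrist camera.

```bash
python3 -m creep '[{"rot":[0,0,0],"dp":[0,0,0],"jaw":0.6},{"rot":[0,0,0],"dp":[0,0,0],"jaw":0.6},{"rot":[0,0,0],"dp":[0,0,0],"jaw":0.6},{"rot":[0,0,0],"dp":[0,0,-0.04],"jaw":0.6},{"rot":[0,0,0],"dp":[0,0,-0.08],"jaw":0.6},{"rot":[0,0,0],"dp":[0,0,-0.12],"jaw":0.6},{"rot":[0,0,0],"dp":[0.05,0,-0.16],"jaw":0.6},{"rot":[0,0,0],"dp":[0.05,0,-0.2],"jaw":0.6},{"rot":[0,0,0],"dp":[0.05,0,-0.2],"jaw":0.6},{"rot":[0,0,0],"dp":[0.05,0,-0.2],"jaw":0.6}]'
python3 w.py w2
```

```text
clock: 6.35
position: [0.6148, -0.1579, 0.2586]
orientation: [3.139, -0.0, 1.055]
force: [-0.4, 0.2, -0.6]
finger_gap: 0.0511
gripper_force: 0.0
6.35 [ 0.61484227 -0.15786182  0.25862866] [ 3.13853731e+00 -2.77263614e-04  1.05463618e+00] 1.7195132900787244 [ 0.64834064 -0.09823022  0.40188843] [ 2.86843349 -0.0034359  -0.51696209] 378.2689568923144
orange [331.   30.4] 89 [ 0.7304 -0.0731  0.03  ]
orange [332.9  36.7] 105 [ 0.7296 -0.0784  0.03  ]
orange [134.2 123.8] 84 [ 0.5296 -0.053   0.03  ]
orange [138.  129.2] 89 [ 0.5299 -0.0589  0.03  ]
red [292.9  47.1] 463 [ 0.6941 -0.0682  0.03  ]
red [133.3 228.5] 819 [ 0.4679 -0.1393  0.03  ]
yellow [213.8  70.9] 2803 [ 0.6209 -0.05    0.03  ]
yellow [354.2 163.5] 2617 [ 0.696  -0.1915  0.03  ]
blue [529.2  53. ] 1431 [ 0.8774 -0.1794  0.03  ]
blue [556.8  38.8] 53 [ 0.9023 -0.1802  0.03  ]
blue [547.7  72.3] 31 [ 0.8865 -0.2036  0.03  ]
blue [552.   85.6] 84 [ 0.8863 -0.2169  0.03  ]
blue [161.8 217.2] 65 [ 0.5002 -0.1436  0.03  ]
blue [163.7 241.3] 285 [ 0.4873 -0.1664  0.03  ]
blue [149.6 278.3] 322 [ 0.4507 -0.1941  0.03  ]
```

View pics/w2.png

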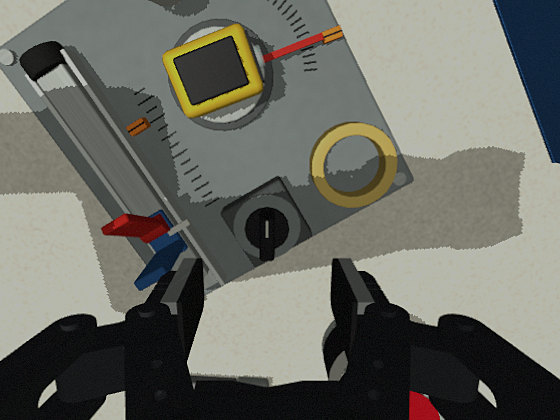

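The wrist view shows the pointer running straight into the mark's centre line at about (332,33), within roughly 1.3 mm. Next I go above the leg with the yaw turned back and jaws fully open.

```bash
python3 -m creep '[{"rot":[0,0,-2.1],"dp":[-0.0503,-0.111,0.03],"jaw":1},{"rot":[0,0,-2.1],"dp":[-0.0503,-0.111,0.03],"jaw":1},{"rot":[0,0,-2.1],"dp":[-0.0503,-0.111,0.03],"jaw":1},{"rot":[0,0,-2.1],"dp":[-0.0503,-0.111,0.03],"jaw":1},{"rot":[0,0,-2.1],"dp":[-0.0503,-0.111,0.03],"jaw":1},{"rot":[0,0,-2.1],"dp":[-0.0503,-0.111,0.03],"jaw":1},{"rot":[0,0,-2.1],"dp":[-0.0503,-0.111,0.03],"jaw":1},{"rot":[0,0,-2.1],"dp":[-0.0503,-0.111,0.03],"jaw":1},{"rot":[0,0,-2.1],"dp":[-0.0503,-0.111,0.03],"jaw":1},{"rot":[0,0,-2.1],"dp":[-0.0503,-0.111,0.03],"jaw":1},{"rot":[0,0,-2.1],"dp":[-0.0503,-0.111,0.03],"jaw":1},{"rot":[0,0,-2.1],"dp":[-0.0503,-0.111,0.03],"jaw":1},{"rot":[0,0,-2.1],"dp":[-0.0503,-0.111,0.03],"jaw":1},{"rot":[0,0,-2.1],"dp":[-0.0503,-0.111,0.03],"jaw":1},{"rot":[0,0,-2.1],"dp":[-0.0503,-0.111,0.03],"jaw":1},{"rot":[0,0,-2.1],"dp":[-0.0503,-0.111,0.03],"jaw":1},{"rot":[0,0,-2.1],"dp":[-0.0503,-0.111,0.03],"jaw":1}]'
python3 w.py w3
```

```text
clock: 8.1
position: [0.492, -0.1468, 0.2266]
orientation: [3.141, -0.001, -3.132]
force: [0.3, 0.5, 0.6]
finger_gap: 0.0851
gripper_force: 0.0
8.1 [ 0.49204206 -0.14681558  0.22655307] [ 3.14104919e+00 -1.28534838e-03 -3.13189238e+00] -0.44346517330824947 [ 0.4238604  -0.14764841  0.3698852 ] [ 2.86878653e+00 -5.79985378e-04  1.57970532e+00] 378.2689568923144
orange [363.6 226.4] 204 [ 0.535  -0.0551  0.03  ]
red [283.4 196. ] 1695 [ 0.5062 -0.1314  0.03  ]
red [338.1 375.9] 67 [ 0.7016 -0.0696  0.03  ]
yellow [357.6 323.4] 1947 [ 0.6387 -0.0533  0.03  ]
yellow [220.4 359. ] 1395 [ 0.6821 -0.1937  0.03  ]
blue [251.2 182.8] 499 [ 0.4941 -0.1612  0.03  ]
blue [229. 207.] 505 [ 0.5172 -0.1819  0.03  ]
```

View pics/w3.png

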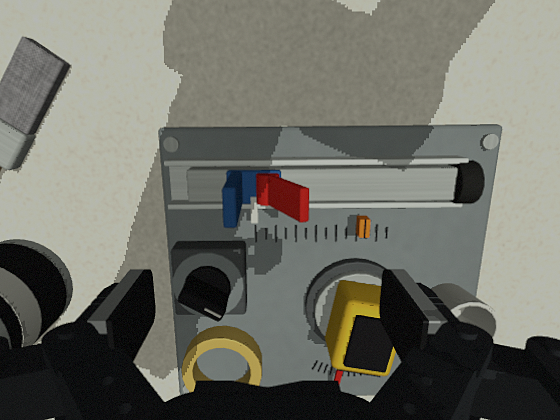

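The picture shows the post at (223-239,175-226), the lever tip's right edge at x≈308, the white index end at (254,222) and the length mark at (363,226). I'll cast these at their heights.

Run:
```python
from h import *
c=np.load('w.npz');im=c['im'];d=c['d'];c={k:c[k] for k in c.files}
for q,a,m in blobs(im,(8,150,100),(18,255,255),30):
    ys,xs=np.where(m);print('mark box',xs.min(),xs.max(),ys.min(),ys.max()); 
g=cv2.cvtColor(im,cv2.COLOR_BGR2GRAY);print(g[218:224,354:374])
w=blobs(im[195:230,240:270],(0,0,150),(180,60,255),5)
for q,a,m in w:
    ys,xs=np.where(m);print('white',q+[240,195],a,xs.min()+240,xs.max()+240,ys.max()+195)
for n,p,z in(('lmark',(363.5,221),.041),('index',(254,221),.045),('postL',(223,210),.113),('postR',(239,210),.113),('postbotrow',(230,226),.113),('leverR',(308,205),.105),('leverbot',(308,220),.105)):
    print(n,np.round(cast(c,[p],z)[0],4))
```

```text
mark box 358 369 216 237
[[ 76  79  66  45  48  56  64  63  63  65  63  64  62  60  66  94 117 121
  119 118]
 [ 76  78  65  45  46  58  85  97  96  97  78  43  74  99  91  99 111 116
  121 120]
 [ 76  80  64  46  47  63 116 136 134 139 106  19 105 137 132 130 115 101
  122 120]
 [ 76  78  64  45  48  68 117 131 131 137 103   2 104 136 130 128 117 108
  123 120]
 [ 76  74  60  47  43  79 121 133 129 136 101   8 105 134 127 128 130 121
  122 121]
 [ 75  77  59  48  43  85 122 131 130 134 101  22 108 133 128 134 137 116
  120 121]]
white [255.54014599 212.62773723] 137 251 265 222
lmark [ 0.5263 -0.0586  0.041 ]
index [ 0.5259 -0.1581  0.045 ]
postL [ 0.4966 -0.1778  0.113 ]
postR [ 0.4965 -0.1665  0.113 ]
postbotrow [ 0.5084 -0.1731  0.113 ]
leverR [ 0.4946 -0.117   0.105 ]
leverbot [ 0.506  -0.1166  0.105 ]
```

```bash
python3 -m creep '[{"rot":[0,0,0],"dp":[-0.001,0,0.04],"jaw":1},{"rot":[0,0,0],"dp":[-0.001,0,0.08],"jaw":1},{"rot":[0,0,0],"dp":[-0.001,0,0.11],"jaw":1},{"rot":[0,0,0],"dp":[-0.001,0,0.14],"jaw":1},{"rot":[0,0,0],"dp":[-0.001,0,0.156],"jaw":1},{"rot":[0,0,0],"dp":[-0.001,0,0.156],"jaw":1},{"rot":[0,0,0],"dp":[-0.001,0,0.156],"jaw":1}]'
python3 -m creep '[{"rot":[0,0,0],"dp":[0,0.005,0],"jaw":1},{"rot":[0,0,0],"dp":[0,0.01,0],"jaw":1},{"rot":[0,0,0],"dp":[0,0.016,0],"jaw":1},{"rot":[0,0,0],"dp":[0,0.022,0],"jaw":1},{"rot":[0,0,0],"dp":[0,0.03,0],"jaw":1},{"rot":[0,0,0],"dp":[0,0.038,0],"jaw":1},{"rot":[0,0,0],"dp":[0,0.046,0],"jaw":1},{"rot":[0,0,0],"dp":[0,0.054,0],"jaw":1},{"rot":[0,0,0],"dp":[0,0.062,0],"jaw":1},{"rot":[0,0,0],"dp":[0,0.07,0],"jaw":1},{"rot":[0,0,0],"dp":[0,0.078,0],"jaw":1},{"rot":[0,0,0],"dp":[0,0.086,0],"jaw":1},{"rot":[0,0,0],"dp":[0,0.092,0],"jaw":1},{"rot":[0,0,0],"dp":[0,0.098,0],"jaw":1},{"rot":[0,0,0],"dp":[0,0.103,0],"jaw":1},{"rot":[0,0,0],"dp":[0,0.107,0],"jaw":1},{"rot":[0,0,0],"dp":[0,0.109,0],"jaw":1},{"rot":[0,0,0],"dp":[0,0.11,0],"jaw":1},{"rot":[0,0,0],"dp":[0,0.11,0],"jaw":1}]'
python3 w.py w4
```

```text
clock: 8.85
position: [0.4936, -0.1468, 0.0715]
orientation: [3.141, -0.0, -3.13]
force: [0.5, 1.0, 0.8]
finger_gap: 0.0856
gripper_force: 0.0
clock: 10.75
position: [0.4926, -0.038, 0.0723]
orientation: [-3.137, 0.001, -3.13]
force: [-1.4, -5.4, 3.3]
finger_gap: 0.0856
gripper_force: 2.8
10.75 [ 0.49261143 -0.03799395  0.07229419] [-3.13738476e+00  9.92032027e-04 -3.12988415e+00] -0.23580929532285547 [ 0.42411651 -0.03830593  0.21544078] [2.86653182 0.0042166  1.58168038] 378.2689568923144
orange [234.6 318.3] 258 [ 0.5394 -0.0557  0.03  ]
orange [223.9 322.4] 169 [ 0.5421 -0.0617  0.03  ]
red [278.  287.6] 6954 [ 0.5204 -0.032   0.03  ]
red [259.4 231. ] 84 [ 0.4882 -0.0423  0.03  ]
blue [210.9 241.1] 2246 [ 0.4941 -0.0675  0.03  ]
blue [145.6 327.9] 2629 [ 0.5461 -0.1054  0.03  ]
```

View pics/w4.png

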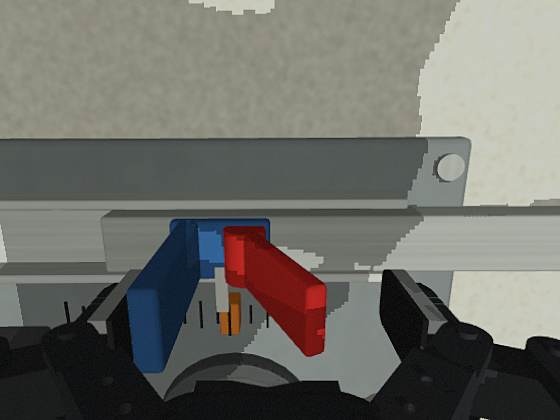

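The leg is out with the lever still open. The index (centre column ≈222) is just short of the mark's line (≈230). I'll measure the gap.

```bash
cat > g.py <<'E'
from h import *
c=np.load('w.npz');im=c['im'];c={k:c[k] for k in c.files}
x0=int(__import__('sys').argv[1]);g=cv2.cvtColor(im,cv2.COLOR_BGR2GRAY)
hsv=cv2.cvtColor(im,cv2.COLOR_BGR2HSV)
m=cv2.inRange(hsv,(6,130,80),(20,255,255))[285:345];ys,xs=np.where(m);print('mark',xs.min(),xs.max(),ys.min()+285,ys.max()+285)
for r in range(270,340,6): print(r,' '.join(f'{g[r,x]:3d}'+('o' if m[r-285,x] and r>=285 else ' ') for x in range(x0,x0+32)))
E
python3 g.py 212
```

```text
mark 220 240 292 333
270  59   48   90  137  143  140  140  139  140  139  141  148  106   49   37   46   48   45   61   69   68   72   71   75   73   80   80   81   84   81   82   86 
276  54   52   63  135  143  138  140  141  137  140  140  147  111   63   41   41   47   49   55   55   47   53   53   53   54   52   54   56   53   54   56   55 
282 104  103  101  134  140  139  141  139  139  139  138  140  143  124   75   39   44   48   50   50   53   53   57   54   49   56   51   54   51   55   53   57 
288  87   85   79  120  139  141  138  140  139  140  139  140  140  139  144  122   90   85   87   88   89   92   93   90   94   92   86   83   77   72   76   73 
294  86   87   82  108  139  140  140  140  140  139  140  140  139  139  142  138   91   59o  56o  61o  60o  63o  58o  63o  62o  61o  61o  55o  68o  84   90   88 
300  86   87   85   78  132  142  140  140  138  139  139  138  139  138  140  146  105   62o  58o  60o  62o  61o  61o  61o  61o  64o  58o  53o  66o  85   90   87 
306  86   88   88   66  101  135  140  140  138  140  138  138  139  139  141  147  116   45   
[... 187 characters left out ...]
  98o  98o  98o  82o  56o  49o  84   92   91 
318  87   89   90   94   54   13    6   82   99o  98o  98o  98o  96o  97o 103o  89o  48   10   30   93o 101o  98o  98o  97o  99o  97o  86o  62o  43   84   93   90 
324  86   87   87   89   93   96   96   93   85   94o  98o  98o  99o  98o  99o 105o  60o   4    3   94o 103o  98o  98o  99o 100o  98o  92o  59o  62o  88   90   90 
330  89   87   85   89   86   87   88   90   71   92o  97o  97o  99o  97o 100o 105o  63o  20   10   73o  97o  98o  96o  99o  98o  99o  93o  68o  83   92   88   90 
336  87   87   85   87   88   87   84   87   89   86   87   86   88   88   89   91   94   97   97   94   92   89   88   86   88   90   89   91   89   90   88   90
```

The index is about 2.5 mm short. I'll add that, settle with the lever open, then close partly while backing off by half the closing.

```bash
python3 -m creep '[{"rot":[0,0,0],"dp":[0,0.0015,0],"jaw":1},{"rot":[0,0,0],"dp":[0,0.0025,0],"jaw":1},{"rot":[0,0,0],"dp":[0,0.0025,0],"jaw":1},{"rot":[0,0,0],"dp":[0,0.0025,0],"jaw":1},{"rot":[0,0,0],"dp":[0,0.0025,0],"jaw":1}]' 30
python3 -m creep '[{"rot":[0,0,0],"dp":[0,-0.0021,0],"jaw":0.95},{"rot":[0,0,0],"dp":[0,-0.0043,0],"jaw":0.9},{"rot":[0,0,0],"dp":[0,-0.0064,0],"jaw":0.85},{"rot":[0,0,0],"dp":[0,-0.0085,0],"jaw":0.8},{"rot":[0,0,0],"dp":[0,-0.0107,0],"jaw":0.75},{"rot":[0,0,0],"dp":[0,-0.0107,0],"jaw":0.75},{"rot":[0,0,0],"dp":[0,-0.0107,0],"jaw":0.75}]'
python3 w.py w5; python3 g.py 212
```

```text
clock: 11.3
position: [0.4926, -0.0356, 0.0723]
orientation: [-3.137, 0.001, -3.13]
force: [-1.3, -6.0, 2.9]
finger_gap: 0.0855
gripper_force: 2.9
clock: 12.0
position: [0.4937, -0.0468, 0.0727]
orientation: [-3.137, 0.003, -3.13]
force: [-0.4, -7.2, 4.1]
finger_gap: 0.0642
gripper_force: 3.2
12.0 [ 0.49369341 -0.04677215  0.07270421] [-3.13662673e+00  2.77385415e-03 -3.13018528e+00] -0.2522842296524275 [ 0.42492181 -0.04696014  0.21573837] [2.864799   0.00497408 1.5813489 ] 378.2689568923144
orange [252.3 313.9] 286 [ 0.538  -0.0547  0.03  ]
orange [240.9 320. ] 185 [ 0.5419 -0.0611  0.03  ]
red [305.1 283.4] 7846 [ 0.5191 -0.0262  0.03  ]
blue [202.5 279.2] 6358 [ 0.5173 -0.0816  0.03  ]
mark 237 256 290 331
270  37   41   36   29   31   25   29   35   30   31   44   57   57   59   59   62   60   60   62   58   59   59   58   52   85  137  145  136  197  212  210  207 
276  29   31   31   30   30   29   28   27   30   30   90   99   96   95   96   96   95   96   94   96   96   97   94   93  109  140  145  145  143  144  144  141 
282  30   30   33   30   29   29   31   25   68   91
[... 886 characters left out ...]
  94   81   94o 101o 101o  99o 102o 101o 108o
318  94   95   67   26    8   64   91   94   92   93   92   92   91   92   89   94   91   92  100   54    7   25   87   96   90   99o  99o 101o 100o 101o 101o 107o
324  89   92   83   31    7   43   87   94   92   91   92   91   94   92   92   92   93   92   90   92   94   94   91   91   93   90   97o 103o 105o 100o 101o 104o
330  89   90   89   90   90   92   92   91   92   89   90   93   90   90   91   91   92   91   91   91   91   93   91   91   90   87   97o 102o 101o 101o 103o 104o
336  89   91   93   91   93   92   92   93   92   92   91   93   93   91   94   93   93   90   92   91   90   91   92   90   92   92   90   91   93   94   90   90
```

```bash
python3 g.py 234 | sed -n '1p;5,10p'
```

```text
mark 237 256 290 331
288  89   91   84  122  142  145  143  144  144  144  143  144  144  145  150  119   91   93   91   93   93   92   93   91   92   90   91   92   92   93   92   92 
294  89   91   85  120  143  147  145  143  145  144  144  144  143  144  148  128   83   58o  62o  65o  66o  63o  70o  89   93   90   92   92   91   92   94   91 
300  92   90   88   96  139  145  145  143  144  145  144  144  145  143  148  130   84   57o  64o  63o  63o  60o  59o  86   91   90   92   92   91   94   94   93 
306  90   93   74   97o 141  146  144  143  144  145  145  144  143  143  146  136  114   99o 101o 103o  98o  85o  67o  84   92   92   94   91   94   99   57    3 
312  86   94   81   94o 101o 101o  99o 102o 101o 108o  96o  49    9   25   98o 108o 103o 102o 100o 101o 100o  87o  61o  83   97   90   91   92   94   98   59    4 
318  87   96   90   99o  99o 101o 100o 101o 101o 107o  96o  53o   5   27   96o 107o 103o 102o 103o 102o  98o  91o  62o  84   93   92   92   90   99  107   73   16
```

```bash
python3 -m creep '[{"rot":[0,0,0],"dp":[0,-0.001,0],"jaw":0.7},{"rot":[0,0,0],"dp":[0,-0.003,0],"jaw":0.65},{"rot":[0,0,0],"dp":[0,-0.005,0],"jaw":0.6},{"rot":[0,0,0],"dp":[0,-0.007,0],"jaw":0.55},{"rot":[0,0,0],"dp":[0,-0.0075,0],"jaw":0.54},{"rot":[0,0,0],"dp":[0,-0.0075,0],"jaw":0.54}]'
python3 w.py w6; python3 g.py 244 | sed -n '1p;5,10p'
```

```text
clock: 12.65
position: [0.4943, -0.0544, 0.0732]
orientation: [-3.136, 0.004, -3.13]
force: [0.1, -6.8, 7.3]
finger_gap: 0.0462
gripper_force: 5.0
12.65 [ 0.4943207  -0.05439638  0.07323852] [-3.13640747  0.00387591 -3.13012645] -0.2671563441995216 [ 0.42539955 -0.05454625  0.21620404] [2.86363957 0.00518297 1.5814105 ] 378.2689568923144
orange [255.  314.9] 226 [ 0.5397 -0.0609  0.03  ]
orange [266.8 316.1] 205 [ 0.5403 -0.0543  0.03  ]
red [305.2 285.5] 5811 [ 0.5214 -0.0337  0.03  ]
blue [226.7 277.7] 6386 [ 0.5173 -0.0762  0.03  ]
mark 252 270 289 330
288  91   91   94   92   91   91   91   93   92   90   83  122  146  147  144  145  145  146  146  146  147  147  149  132  100   85   92   93   93   94   93   93 
294  92   91   92   91   92   94   93   95   76   62o  59o  95  139  150  146  145  145  146  145  144  146  145  152  129   80o  57o  69o  92   93   93   93   95 
300  93   95   94   92   94   93   94   81   72o  82o  78o 106  141  147  145  146  145  144  145  146  145  147  150  132   94o  76o  73o  88   95   91   94   91 
306  30    6   83   98   93   94   95   83   94o 102o 102o 106o 142  149  148  148  150  149  149  148  146  150  150  136  113o  95o  83o  90   94   94   93   96 
312  33    7   64   90   95   94   93   82   92o 103o 105o 106o 101o 103o 109o  84o  34   10   50   99o 106o 104o 102o 104o 105o  97o  81o  86   91   90   83  135 
318  40    4   63   92   95   96   94   78   93o 103o 101o 103o 104o 105o 108o  86o  39    8   49   98o 108o 105o 102o 104o 104o  96o  81o 132  148  144  144  147
```

The index is on the line to within 0.2 mm. Now the final squeeze.

```bash
python3 -m creep '[{"rot":[0,0,0],"dp":[0,-0.0018,0],"jaw":0.5},{"rot":[0,0,0],"dp":[0,-0.0037,0],"jaw":0.45},{"rot":[0,0,0],"dp":[0,-0.005,0],"jaw":0.4},{"rot":[0,0,0],"dp":[0,-0.005,0],"jaw":0.3},{"rot":[0,0,0],"dp":[0,-0.005,0],"jaw":0.3},{"rot":[0,0,0],"dp":[0,-0.005,0],"jaw":0.3},{"rot":[0,0,0],"dp":[0,-0.005,0],"jaw":0.3}]' 40
python3 w.py w7; python3 g.py 254 | sed -n '1p;5,10p'
```

```text
clock: 13.4
position: [0.4945, -0.0588, 0.0735]
orientation: [-3.138, 0.004, -3.13]
force: [-1.4, -6.7, 11.1]
finger_gap: 0.0348
gripper_force: 38.9
13.4 [ 0.49445832 -0.05879208  0.07349821] [-3.13819614  0.00430636 -3.12976315] -0.2772388052825715 [ 0.42549208 -0.05922797  0.21644098] [2.86318222 0.00340221 1.58177294] 378.2689568923144
orange [263.6 311.7] 282 [ 0.538  -0.0604  0.03  ]
orange [274.5 318.4] 175 [ 0.5421 -0.0543  0.03  ]
red [303.  283.8] 4364 [ 0.5207 -0.0392  0.03  ]
blue [241.2 277.3] 6236 [ 0.5173 -0.0727  0.03  ]
mark 260 278 288 329
288  93   91   94   92   91   94   91   84   76o  76o  75o  66o 123  144  148  146  147  146  147  145  146  146  146  150  135  102   90   93   94   93   94   91 
294  91   95   93   93   94   99   78   61o  60o  66o  63o  56o 116  146  149  147  146  146  147  146  146  145  146  149  135  102   91   93   92   91   93   92 
300  94   93   95   96   95   87   90o  95o  94o  96o  96o  92o 111o 141  149  148  145  146  146  146  146  146  146  150  125   94   90   94   96   91   90   90 
306  91   93   93   92   96   83   97o 102o 104o 104o 103o  99o 120o 145  148  147  147  147  149  146  146  147  149  150  114  131  146  149  119   83   51   12 
312  92   94   93   92   93   86   95o 102o 104o 104o 104o 103o 105o 112o  71o   7   26   99o 110o 102o 103o 103o 104o  99o  77o 132  147  146  148  138   81    6 
318  87   94   94   94   95   81   94o 101o 106o 102o 103o 104o 105o 111o  72o   7   26   97o 109o 104o 103o 103o 103o  99o  90o 136  147  144  147  134   74    1
```

View pics/w7.png

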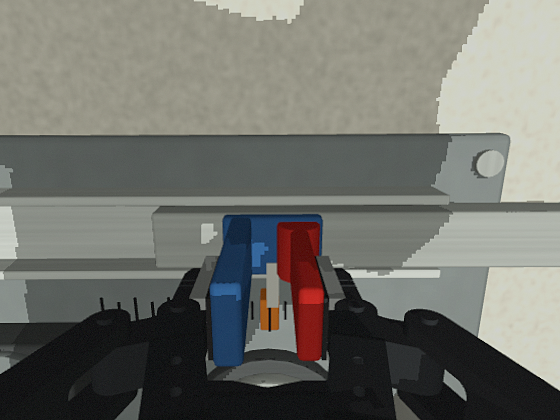

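The lever stands upright against its stop (gap 35 mm, 39 N), and the index centre (272,300) is 1.2 mm past the line (269). I'll trim 1 mm, hold, and check the aim once more.

```bash
python3 -m creep '[{"rot":[0,0,0],"dp":[0,-0.001,0],"jaw":0.3},{"rot":[0,0,0],"dp":[0,-0.001,0],"jaw":0.3},{"rot":[0,0,0],"dp":[0,-0.001,0],"jaw":0.3},{"rot":[0,0,0],"dp":[0,-0.001,0],"jaw":0.3},{"rot":[0,0,0],"dp":[0,-0.001,0],"jaw":0.3},{"rot":[0,0,0],"dp":[0,-0.001,0],"jaw":0.3}]'
python3 w.py w8 | head -1; python3 g.py 254 | sed -n '1p;7,9p'; python3 v.py k2 | grep -v 'scene red \[29'
```

```text
clock: 14.05
position: [0.4945, -0.0597, 0.0735]
orientation: [-3.138, 0.004, -3.13]
force: [-2.1, -7.1, 10.2]
finger_gap: 0.0348
gripper_force: 39.1
14.05 [ 0.4944768  -0.05971965  0.07351504] [-3.13833728  0.00436221 -3.12971507] -0.2791925527926785 [ 0.42550455 -0.06018043  0.21644213] [2.86316204 0.003257   1.58183389] 378.2689568923144
mark 262 280 288 329
300  93   94   96   94   93   94   96   84   85o  96o  95o  90o 124  146  148  147  145  146  147  146  147  145  148  150  136  103o  68o  84   95   93   95   91 
306  21   85   96   95   94   95   94   84   93o 104o 104o 102o 120o 143  149  149  149  147  147  147  147  149  148  149  132  102o  82o 135  151  115   92   71 
312  26   85   98   93   94   92   95   81   91o 105o 104o 103o 104o 106o 104o  97o  52o   8   52   98o 105o 107o 104o 103o 107o  98o  83o 133  147  146  153  111 
scene orange [300.3 197.6] 27 [ 0.5283 -0.0622  0.028 ]
scene orange [236.  225.4] 30 [ 0.7344 -0.0676  0.028 ]
scene red [314.3 187.7] 60 [ 0.4699 -0.0748  0.028 ]
scene red [249.5 218.8] 42 [ 0.6915 -0.0691  0.028 ]
top orange [310.  166.5] 16 [ 0.7292 -0.0742  0.028 ]
top red [308.3 178. ] 24 [ 0.6964 -0.0684  0.028 ]
```

The index is on its line, the pointer hasn't moved and the grip is firm.

```bash
python3 -c "
from cell import *
print(job_done())"
```

```text
the job is handed in; nothing more can be done
None
```

The job is handed in: the pointer is at its aim mark (about 1 mm off by camera), the leg index is within about 1 mm of its length mark, and the lever is squeezed shut and held at about 39 N for the safety pin; no verdict came back.

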